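# Park the weighed screw canister in its spring-clip dock

## Task

The lidded screw canister has been weighed: lift it off the bench scale by its handle, set it down gently and upright on the open bench, and let go of it. Then slide it along the bench, through the mouth of the spring-clip dock (do not lower it in from above), until it is fully home and both yellow jaws have sprung shut behind it. Leave the screwdriver, the screw tray and the cup where they are.

Things in the scene. Friction and masses are not known exactly. Their poses are not given: they have to be found in the camera images.
- canister: black upright round canister, 0.65 to 0.95 kg, with an orange lid and a rigid upright carrying handle. Origin: centre of its underside, z up. Body diameter 90 (radius 45), top of the lid (diameter 80) 68 above the origin. The handle crosses over its centre along the canister's own y axis, on flat steel straps at y = -36 and +36
- canister_grip (a point): middle of the canister's orange handle bar, 120 above the underside's centre. The straight level bar is 77 long (canister's y), 14 wide (x) and 16 high, 67 clear between its straps, with 44 of free height under it; the same both ways round
- scale: white bench scale, fixed. Origin on the bench, z up. Square steel pan 150 by 150, centre at x = +5, y = 0, its flat top 62 above the bench; the canister starts on it. Housing 170 wide (y), from x = -130 to +85, 48 high; display at the -x end
- dock: spring-clip dock fixed to the bench: blue back block, two yellow sprung jaws either side of a seat of bare bench. Origin: on the bench at the seat's centre, where the middle of the canister's underside belongs; z up. The mouth faces its own -x: push in along +x. The block (84 wide, 60 high) has its front face at x = +47 and stops the canister at about x = +2
- dock_gap (a point): middle of the jaws' narrowest gap, at x = -40 from the dock's origin, 25 above the bench. Jaws reach from 12 to 37 above the bench; shut, the gap is 54 wide; towards -x they flare at 30 degrees to a mouth 112 wide at dock x = -90. The canister first touches them with its centre at about dock x = -83. A pusher up to about 45 wide can follow it between the jaws
- jaw_left (a joint): sprung jaw on the dock's +y side, turning about an upright hinge at its back: 0 = shut, grows as it is pushed outwards (about 0.15 rad while the canister passes, limit 0.6); its spring shuts it. Passing both jaws takes 5 to 10 N
- jaw_right (a joint): the same on the dock's -y side
- screwdriver: loose silver and black electric screwdriver lying on the bench between scale and dock; to be left alone. Origin: under it on the bench; it lies along its x axis from -100 to +100, 42 wide, 46 high
- screw_tray: loose black tray with rows of screws, 110 (x) by 150 (y) by 26 high, origin centre of its underside; to be left alone
- cup: loose empty black cup, diameter 72, 50 high, origin centre of its underside; to be left alone

How it is judged:
By the outcome, as a careful person would: the job done as asked, in the order asked, and still so for the second after the job is handed in, with the robot touching nothing.
It also fails if it takes over 58 s, if anything falls off the work surface, if the arm or the gripper's body presses on something with over 40 N, if the wrist force passes 120 N, or if a joint passes its speed limit or range.

## Robot

A 7-joint arm with a two-finger parallel gripper is mounted at the origin on the work surface. World frame = base frame: x ahead of the robot, y to its left, z up, the work surface at z = 0. Lengths are in mm, angles in rad, forces in N, time in s.
With the tool pointing down it reaches from about 400 to 750 mm from the base axis. Payload 19.5 kg.
Tool frame: the origin (TCP) lies midway between the tips of the shut fingers; the grasp point (between the pads) lies 19 mm behind it (bot.grip_depth is the distance from the TCP to the grasp point, in mm); x points along the fingers, y is the direction in which the jaws open and shut, and the axes are right-handed (so a half turn about x gives the same grasp; the last joint's range is limited). The gripper opens to 85 mm and grips with 20 to 120 N. Pads are 22 mm wide; open, the fingers measure 114 mm over their backs; the gripper's body (76 mm by 85 mm) begins 54 mm behind the grasp point. The pads swing forward as they close: fully open they stand 13 mm farther back than shut.
Start: joints at [1.182, 0.707, -0.028, 1.485, 0.022, 0.951, -0.075], TCP at [195.429, -540.743, 231.268] pointing down, gripper open.
Joint ranges: [-2.71, 2.71], [-0.32, 2.16], [-1.57, 1.52], [0, 2.45], [-1.46, 4.6], [0, 2.02], [-2.83, 2.83]. Speed limits (rad/s): [1.89, 1.89, 2.57, 2.57, 3.01, 3.01, 3.01].

## Interface

Orientations are given as a unit quaternion [w, x, y, z].
In Python, from cell import bot gives the robot as it stands. The module is installed in compiled form; this text tells all that it offers.
- The arm moves only by the shell command python3 -m crank 'ROWS' [FORCE]. ROWS is JSON, a list of rows, each a list of 5 numbers: the gripper command: -1 is fully open, 1 is shut, values between are in proportion, then the shift along the tool's x, y, z normalised to -1 to 1, where 1 is 0.25 m, then the turn about the tool's x normalised to -1 to 1, where 1 is 90 degrees. A call has exactly 5 rows; each row shifts and turns the pose as measured when the row begins, along the tool's axes as they then stand; what a row does not reach is not made up. A row lasts 1/8 s, in which the tool goes at most 62.5 mm and 10.7 degrees, less where a joint would pass 70% of its speed; a pose out of reach is approached as far as the arm can. A call with a number of a shift or a turn outside -1 to 1 is refused whole. A call with a gripper value outside its range is refused whole. The fingers move at their own pace and stop on an object; FORCE is the grip in N (left out, the last holds). Time passes only in rows, so rows that do not move let the fingers close, or fill a call up. It gives the time, the measured TCP pose, the force and the opening at its end, in the units of the state.
- bot.state(): the state, without advancing time (a new reading comes with each control period).
- bot.camera(name): name is "scene" or "top" or "wrist"; returns the picture (480x640x3 uint8, red, green, blue); there is no depth.
- bot.calibration(name): a dict with "vertical_fov" (degrees; the focal length in pixels is half the picture's height over the tangent of half this angle, whatever the lens; pixels are square), "cx", "cy" (the principal point, pixels), "dist" ([k1, k2, p1, p2, k3] as OpenCV has them; the pictures are not rectified), "R" (3x3) and "t" (3): a world point X has camera coordinates R X + t; the wrist camera has in their place "mount" (4x4, takes a point from camera to tool coordinates, whose origin is the TCP and whose axes are the tool frame's). Camera axes: x right, y down, z forward; pixel columns grow to the right and rows downward; lengths in mm; the calibration is good to about 2 mm. A picture is of the moment at which its call begins: read the wrist's pose just before it. calibration takes no time and is no camera call.
- bot.sign_off(): hands the job in, once; it reports no verdict.
The state is a dict: "clock": time; "q": joint angles; "joint_vel": joint speeds; "joint_torque": joint torques, N m; "eef_pos": TCP position; "tool_rot": TCP orientation; "wrist_force": force on the tool from outside, world axes, zero at the start; "wrist_torque": the same for the moment, N m; "width": opening from 0.0 (shut) to 1.0 (fully open).
Only numpy, scipy, OpenCV 4.12 (cv2) and the standard library are available. Lean on these libraries where they do the work, as an engineer would, in place of code of your own. Each camera call takes 0.05 s, during which the arm holds its last target. There are 200 camera calls.

## Working session

There is one attempt and no reset: what is moved stays moved. The work goes in short steps, Python scripts to look and compute and a shell command to move; the robot and the scene stay as the last step left them, time stands still between calls to the robot, and variables do not carry over. Pictures are saved under pics/ and viewed, about 8 in all and at most 12, crops included, and the job is handed in when it is done.

```bash
mkdir -p pics; cat > h.py <<'E'
import numpy as np, cv2
from cell import bot
def K(c):
    f=240/np.tan(np.radians(c["vertical_fov"])/2); return np.array([[f,0,c["cx"]],[0,f,c["cy"]],[0,0,1.]])
def rot(q):
    from scipy.spatial.transform import Rotation as R
    return R.from_quat([q[1],q[2],q[3],q[0]]).as_matrix()
def cam(name):
    c=bot.calibration(name)
    if name=="wrist":
        s=bot.state(); M=np.array(c["mount"]); T=np.eye(4); T[:3,:3]=rot(s["tool_rot"]); T[:3,3]=s["eef_pos"]
        W=T@M; R=W[:3,:3].T; t=-R@W[:3,3]
    else: R=np.array(c["R"]); t=np.array(c["t"])
    return K(c),np.array(c["dist"],float),R,t
def ray(C,uv):
    k,d,R,t=C; p=cv2.undistortPoints(np.array(uv,float).reshape(-1,1,2),k,d).reshape(-1,2)
    v=np.c_[p,np.ones(len(p))]@R; return -R.T@t, v/np.linalg.norm(v,axis=1)[:,None]
def plane(C,uv,z):
    o,v=ray(C,uv); return o+v*((z-o[2])/v[:,2])[:,None]
def proj(C,X):
    k,d,R,t=C; return cv2.projectPoints(np.array(X,float).reshape(-1,3),cv2.Rodrigues(R)[0],t,k,d)[0].reshape(-1,2)
def tri(C1,u1,C2,u2):
    o1,v1=ray(C1,u1);o2,v2=ray(C2,u2);v1=v1[0];v2=v2[0]
    A=np.stack([v1,-v2],1);s=np.linalg.lstsq(A,o2-o1,rcond=None)[0]
    a=o1+s[0]*v1;b=o2+s[1]*v2; return (a+b)/2,np.linalg.norm(a-b)
def blobs(im,lo,hi,amin=60):
    hsv=cv2.cvtColor(im,cv2.COLOR_RGB2HSV); m=cv2.inRange(hsv,np.array(lo),np.array(hi))
    n,l,s,c=cv2.connectedComponentsWithStats(m)
    return m,[(i,s[i].tolist(),c[i].round(1).tolist(),cv2.minAreaRect(np.argwhere(l==i)[:,::-1].astype(np.float32))) for i in range(1,n) if s[i,4]>amin]
E
python3 - <<'E'
from h import *
s=bot.state(); print(s)
for n in ["scene","top","wrist"]:
    C=cam(n); im=bot.camera(n); cv2.imwrite(f"pics/{n}0.png",im[:,:,::-1]); print(n,"pos",(-C[2].T@C[3]).round(),"dir",C[2][2].round(2),C[0][0,0].round())
    for nm,lo,hi in [("orange",(3,130,90),(18,255,255)),("yellow",(20,120,90),(35,255,255)),("blue",(100,100,50),(125,255,255))]:
        for b in blobs(im,lo,hi)[1]: print(nm,b)
E
```

```text
{'clock': 0.0, 'q': array([ 1.18233102,  0.70710451, -0.02764264,  1.48499527,  0.02199881,
        0.950922  , -0.07551736]), 'joint_vel': array([ 0.00018507,  0.00074523,  0.00048245,  0.0015247 , -0.00025726,
        0.00038849, -0.0004615 ]), 'joint_torque': array([ 4.03513795e-04, -8.83227181e+01,  1.23469736e+00, -2.36167842e+01,
        1.67858123e-02,  6.53581999e-03,  4.06749996e-05]), 'eef_pos': array([ 195.33635208, -540.51517642,  230.82724864]), 'tool_rot': array([-0.12159602, -0.69642918, -0.12237841,  0.69658045]), 'wrist_force': array([-0.06482568, -0.30411255, -0.16363817]), 'wrist_torque': array([-0.02439602, -0.01859125, -0.02515624]), 'width': 0.9996869869049094}
scene pos [849. 397. 847.] dir [-0.29 -0.44 -0.85] 549.0
orange (1, [0, 0, 640, 480, 207572], [345.9, 236.8], ((319.5, 239.5), (479.0, 639.0), 90.0))
orange (2, [618, 72, 22, 44, 579], [631.7, 94.2], ((628.5, 93.5), (43.0, 21.0), 90.0))
orange (3, [374, 319, 60, 74, 2797], [403.0, 360.1], ((401.19708251953125, 360.3910827636719), (67.528564453125, 57.82635498046875), 53.47114562988281))
yellow (1, [35, 0,
[... 2267 characters left out ...]
wrist pos [ 262. -517.  374.] dir [-0.26 -0.09 -0.96] 381.0
orange (1, [0, 0, 634, 429, 152085], [258.5, 169.4], ((316.5, 214.0), (428.0, 633.0), 90.0))
orange (2, [499, 330, 93, 44, 1060], [540.2, 352.2], ((543.091064453125, 355.98822021484375), (93.79264831542969, 27.34934425354004), 19.179006576538086))
orange (4, [68, 440, 57, 40, 1435], [96.4, 462.9], ((96.0, 459.5), (56.0, 39.0), -0.0))
blue (1, [416, 396, 21, 33, 147], [427.6, 410.2], ((426.65386962890625, 413.2308349609375), (6.077701091766357, 36.2181396484375), 29.744882583618164))
blue (2, [506, 440, 34, 40, 595], [521.7, 458.7], ((522.486572265625, 461.4945373535156), (18.181907653808594, 44.846771240234375), 22.109447479248047))
```

View pics/top0.png

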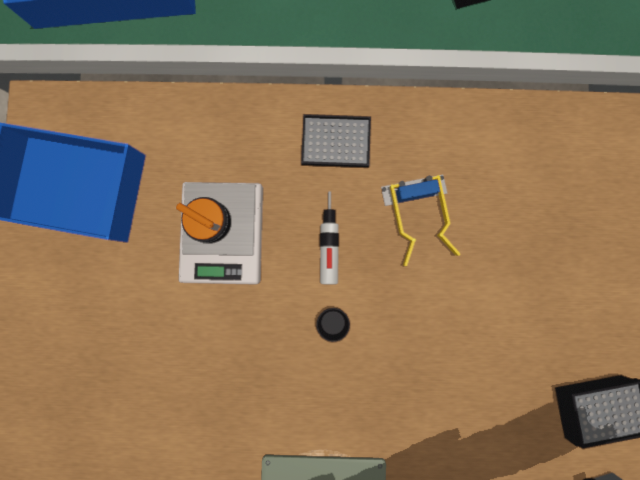

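View pics/scene0.png

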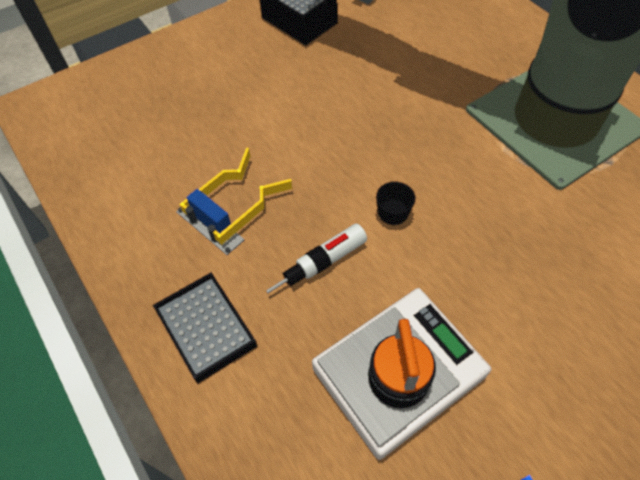

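The top view shows the canister at (203,220) on the scale, the screwdriver at (329,240), the cup at (333,324), the tray at (336,141), and the dock with its block at (417,190) and mouth near (432,257). The scene view shows the handle from about (404,322) to (411,385).

Next I'll zoom in on both for exact points.

```bash
python3 - <<'E'
import cv2,numpy as np
t=cv2.imread("pics/top0.png");s=cv2.imread("pics/scene0.png")
def c(im,x,y,w,h,f): return cv2.resize(im[y:y+h,x:x+w],None,fx=f,fy=f,interpolation=cv2.INTER_CUBIC)
o=np.vstack([np.hstack([c(t,170,185,80,60,5),c(s,365,310,80,60+0,5)]),np.hstack([c(t,376,170,100,75+0,4)[:300],c(s,170,140,133,100,3)[:300,:399],np.zeros((300,1,3),np.uint8)])])
cv2.imwrite("pics/z.png",o);print(o.shape)
E
```

```text
(600, 800, 3)
```

View pics/z.png

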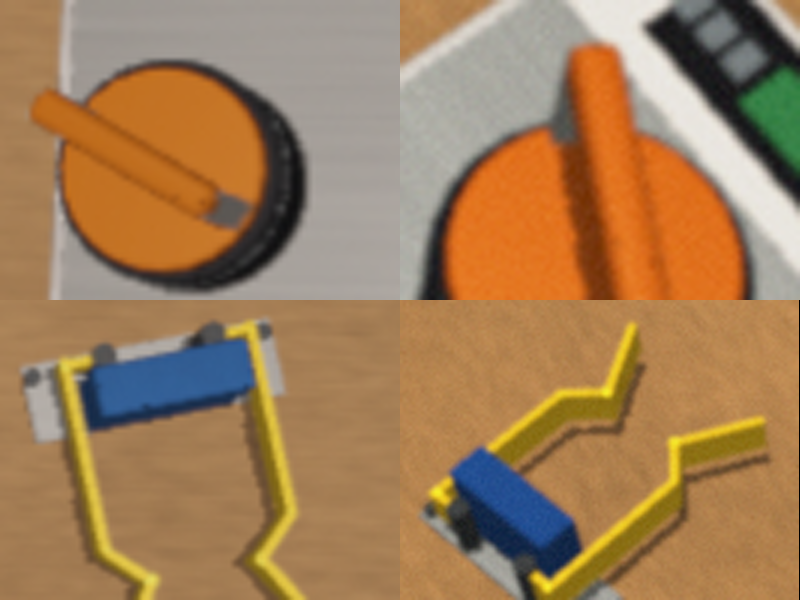

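```bash
cat > m.py <<'E'
from h import *
T=cam("top");S=cam("scene")
P=dict(A=((178.5,206.),(411.,378)),B=((212.,225),(404,321)),lid=((202.6,218.6),(403.5,362)),
FL=((401,199.5),(229,214.7)),FR=((440,190),(198,189)),BL=((399,188.3),(217.7,224)),BR=((438,179.5),(187.7,196)),
tipL=((405.5,265),(291.5,180.5)),tipR=((458,255),(247.5,149)),kL=((414,239),(261,187)),kR=((439.5,235),(238,170)),
drvEnd=((329,283),(362,232)),cup=((333,323),(396,193)))
for n,(a,b) in P.items():
    X,e=tri(T,a,S,b); print(n,X.round(1),round(e,1))
for n,z in [("FL",60),("FR",60),("tipL",37),("tipR",37),("kL",37),("kR",37),("A",190),("B",190),("lid",130)]:
    print(n,"plane top",plane(T,[P[n][0]],z)[0].round(1),"scene",plane(S,[P[n][1]],z)[0].round(1))
for n,uv,z in [("pan corners",[(183,183),(255,183),(255,255),(184,255)],62),("drv",[(329,192),(320,283),(338,283),(329,283)],20),("cup",[(333,323)],50),("tray",[(303,115),(370,117),(369,167),(302,165)],26),("housing",[(181,184),(262,184),(261,283),(180,283)],48)]:
    print(n,plane(T,uv,z)[:,:2].round(0).tolist())
E
python3 m.py; sed -n 1,1p m.py; python3 -c "
from h import *
s=bot.state();print(rot(s['tool_rot']).round(3))"
```

```text
A [643.8 280.8 176.5] 1.6
B [607.1 216.9 183. ] 4.2
lid [624.5 248.4 127.6] 2.3
FL [ 681.4 -149.8   53.7] 2.7
FR [ 701.3 -229.9   57.4] 6.6
BL [ 706.1 -146.1   50.4] 1.6
BR [ 723.6 -225.6   58.5] 5.8
tipL [ 543.7 -163.4   33.9] 4.3
tipR [ 569.3 -276.5   33.6] 0.1
kL [ 599.4 -180.3   38.3] 3.8
kR [ 611.7 -236.    40.2] 2.8
drvEnd [501.2  -1.5  23.1] 5.3
cup [421.2 -11.4  65.5] 5.1
FL plane top [ 681.7 -149.6   60. ] scene [ 681.7 -144.5   60. ]
FR plane top [ 703.7 -231.2   60. ] scene [ 699.2 -225.5   60. ]
tipL plane top [ 545.4 -164.2   37. ] scene [ 543.3 -159.9   37. ]
tipR plane top [ 569.1 -275.5   37. ] scene [ 570.6 -273.7   37. ]
kL plane top [ 601.  -181.6   37. ] scene [ 597.5 -180.    37. ]
kR plane top [ 610.8 -235.9   37. ] scene [ 611.9 -239.5   37. ]
A plane top [641.6 277.2 190. ] scene [648.6 282.7 190. ]
B plane top [608.  213.8 190. ] scene [608.  220.1 190. ]
lid plane top [625.1 247.  130. ] scene [624.4 249.6 130. ]
pan corners [[706.0, 309.0], [709.0, 157.0], [558.0, 152.0], [555.0, 300.0]]
drv [[700.0, 1.0], [503.0, 16.0], [504.0, -23.0], [503.0, -3.0]]
cup [[421.0, -13.0]]
tray [[869.0, 62.0], [867.0, -85.0], [756.0, -84.0], [757.0, 61.0]]
housing [[706.0, 318.0], [710.0, 144.0], [500.0, 139.0], [496.0, 310.0]]
from h import *
[[-0.     0.34  -0.94 ]
 [ 0.001 -0.94  -0.34 ]
 [-1.    -0.001  0.   ]]
```

Measured so far:
- **Canister:** centre about (625, 248), bar about 60° from x, bar top about 185.
- **Dock:** origin about (645, -199.5), yaw about 13°. The block, kinks and tips all agree on this.

Moving now toward the canister, a bit above handle height.

```bash
cat >> h.py <<'E'
def goto(x,y,z,yaw):
    "shift to target in tool units + turn (90deg units), yaw of tool y axis in deg"
    s=bot.state(); R=rot(s["tool_rot"]); d=R.T@(np.array([x,y,z])-s["eef_pos"])/250
    cy=np.degrees(np.arctan2(R[1,1],R[0,1])); dy=(yaw-cy+180)%360-180
    print("clk",round(s["clock"],2),"pos",s["eef_pos"].round(1),"yaw",round(cy,1),"w",round(s["width"],2),"F",s["wrist_force"].round(1),"q7",s["q"][6].round(2),"| xyz",d.round(4),"turn",round(-dy/90,3))
E
python3 -m crank '[[-1,-0.04,-0.13,-0.2,0],[-1,-0.04,-0.13,-0.2,0],[-1,-0.04,-0.13,-0.2,0],[-1,-0.04,-0.13,-0.2,0],[-1,-0.04,-0.13,-0.2,0]]'
python3 -m crank '[[-1,0,-0.13,-0.2,0],[-1,0,-0.13,-0.2,0],[-1,0,-0.13,-0.2,0],[-1,0,0,0,0],[-1,0,0,0,0]]'
python3 -c "
from h import *
goto(610,225,290,-30)"
```

```text
clock: 0.78
eef_pos: [377.7, -298.4, 280.7]
tool_rot: [-0.119, -0.696, -0.12, 0.697]
wrist_force: [1.0, -0.7, 0.5]
width: 0.998
clock: 1.4
eef_pos: [491.3, -147.4, 280.9]
tool_rot: [-0.121, -0.696, -0.123, 0.697]
wrist_force: [-0.4, -0.7, 0.1]
width: 1.0
clk 1.4 pos [ 491.3 -147.4  280.9] yaw -70.2 w 1.0 F [-0.4 -0.7  0.1] q7 -0.98 | xyz [-0.0334 -1.2402 -0.9518] turn -0.446
```

```bash

python3 -m crank '[[-1,-0.01,-0.19,-0.146,0],[-1,-0.01,-0.19,-0.146,0],[-1,-0.01,-0.19,-0.146,0],[-1,-0.01,-0.19,-0.146,0],[-1,0,-0.19,-0.146,0]]' >/dev/null
python3 -m crank '[[-1,0,-0.19,-0.146,0],[-1,0,-0.1,-0.08,0],[-1,0,0,0,-0.11],[-1,0,0,0,-0.11],[-1,0,0,0,-0.11]]' >/dev/null
python3 -m crank '[[-1,0,0,0,-0.1],[-1,0,0,0,-0.03],[-1,0,0,0,0],[-1,0,0,0,0],[-1,0,0,0,0]]' >/dev/null
python3 - <<'E'
from h import *
goto(610,225,290,-30)
C=cam("wrist"); im=bot.camera("wrist"); np.save("w1.npy",im); cv2.imwrite("pics/w1.png",im[:,:,::-1])
print(proj(C,[[625,248,190],[642,278,190],[608,218,190],[625,248,130]]).round(0).tolist())
E
```

```text
clk 3.27 pos [618.3 217.6 289.9] yaw -29.0 w 1.0 F [ 0.1  0.2 -0.7] q7 -0.96 | xyz [-0.0004 -0.0436 -0.0098] turn 0.011
[[300.0, 192.0], [300.0, 137.0], [300.0, 243.0], [303.0, 179.0]]
```

View pics/w1.png

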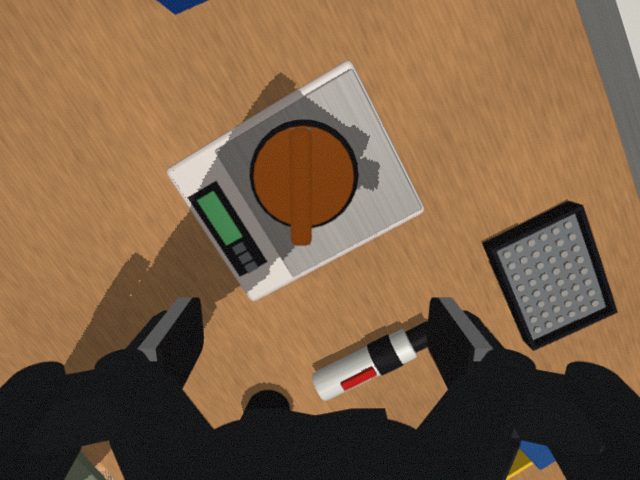

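The wrist view shows the bar upright in the picture from (301,128) to (301,244), so it's parallel to tool z. The lid centre is at (304,174).

```bash
python3 - <<'E'
from h import *
W=cam("wrist");T=cam("top");S=cam("scene")
for n,a,t,s in [("A",(301,128),(178.5,206),(411,378)),("B",(301,244),(212,225),(404,321)),("lid",(304,174),(202.6,218.6),(403.5,362))]:
    print(n,tri(W,[a],T,[t]),tri(W,[a],S,[s]),plane(W,[a],190 if n!="lid" else 130))
R=rot(bot.state()["tool_rot"]);print(R[:,2])
im=np.load("w1.npy");hsv=cv2.cvtColor(im,cv2.COLOR_RGB2HSV);print(im[[140,180,220,238]][:,290:314:2,0])
goto(625,248,163,-29)
E
```

```text
A (array([644.1285649 , 282.67331827, 171.6549469 ]), np.float64(0.6766779880169408)) (array([645.2179806 , 281.70577689, 180.64396515]), np.float64(1.6619277148365668)) [[645.07199955 282.257208   190.        ]]
B (array([607.84181412, 215.47245701, 184.38512622]), np.float64(1.4704491067224248)) (array([608.37139186, 218.90572997, 190.9648882 ]), np.float64(2.7543011311394143)) [[608.24211876 217.24472025 190.        ]]
lid (array([626.49405518, 250.22184761, 117.08227182]), np.float64(0.25192803404283676)) (array([628.98069049, 252.62655152, 144.61701225]), np.float64(0.0897509082689914)) [[627.71070181 251.33810761 130.        ]]
[-0.48516587 -0.87440794  0.00498249]
[[117 121 122 124 119 124 122 125 124 118 115 124]
 [116 118 122 127 121 123 124 122 126 121 113 121]
 [121 119 121 123 123 122 123 123 123 120 114 117]
 [ 96 115 118 121 124 121 122 122 121 120 115 162]]
clk 3.33 pos [618.3 217.6 289.9] yaw -29.0 w 1.0 F [-0.3  0.1 -0.4] q7 -0.96 | xyz [ 0.5069 -0.0349 -0.1218] turn -0.0
```

```bash

python3 -m crank '[[-1,0,-0.033,-0.127,0],[-1,0.1,0,0,0],[-1,0.15,0,0,0],[-1,0.1,0,0,0],[-1,0,0,0,0]]' 60 >/dev/null
python3 -c "
from h import *
goto(626.5,249.5,163,-29.5)"
```

```text
clk 3.95 pos [626.6 250.2 200.3] yaw -29.2 w 1.0 F [-0.3 -0.7  0.3] q7 -1.01 | xyz [0.1493 0.0011 0.0022] turn 0.004
```

```bash

python3 -m crank '[[-1,0.06,0,0,0],[-1,0.06,0,0,0],[-1,0.03,0,0,0],[-1,0,0,0,0],[1,0,0,0,0]]' 60 
python3 -m crank '[[1,0,0,0,0],[1,0,0,0,0],[1,0,0,0,0],[1,0,0,0,0],[1,0,0,0,0]]' 60
python3 -c "
from h import *
goto(626.5,249.5,163,-29.5)"
```

```text
clock: 4.58
eef_pos: [627.5, 250.5, 162.8]
tool_rot: [-0.359, -0.609, -0.357, 0.61]
wrist_force: [-0.1, 0.0, 0.1]
width: 0.818
clock: 5.2
eef_pos: [627.1, 251.1, 163.5]
tool_rot: [-0.358, -0.609, -0.358, 0.61]
wrist_force: [-2.2, 1.5, -0.5]
width: 0.152
clk 5.2 pos [627.1 251.1 163.5] yaw -29.2 w 0.15 F [-2.2  1.5 -0.5] q7 -1.02 | xyz [0.0022 0.0011 0.0067] turn 0.004
```

```bash

python3 -m crank '[[1,0,0,0,0],[1,-0.03,0,0,0],[1,-0.08,0,0,0],[1,-0.08,0,0,0],[1,-0.05,0,0,0]]' 60 
python3 -c "
from h import *
goto(479,-238,223,13)"
```

```text
clock: 5.82
eef_pos: [626.5, 249.8, 223.6]
tool_rot: [-0.359, -0.608, -0.357, 0.612]
wrist_force: [0.2, -0.2, -8.8]
width: 0.149
clk 5.83 pos [626.5 249.8 223.6] yaw -29.2 w 0.15 F [ 0.2 -0.2 -8.8] q7 -1.01 | xyz [0.0132 0.4363 1.9913] turn -0.469
```

```bash

python3 -m crank '[[1,0,0.015,0.08,0],[1,0,0.03,0.14,0],[1,0,0.038,0.175,0],[1,0,0.038,0.175,0],[1,0,0.038,0.175,0]]' 60 >/dev/null
python3 -m crank '[[1,0,0.038,0.175,0],[1,0,0.038,0.175,0],[1,0,0.038,0.175,0],[1,0,0.038,0.175,0],[1,0,0.038,0.175,0]]' 60 >/dev/null
python3 -c "
from h import *
goto(479,-238,223,13)"
```

```text
clk 7.08 pos [ 501.7 -157.   226.3] yaw -29.0 w 0.15 F [ 0.4 -0.3 -9.2] q7 -0.42 | xyz [0.0152 0.0778 0.3273] turn -0.467
```

```bash

python3 -m crank '[[1,0,0.035,0.15,0],[1,0,0.025,0.11,0],[1,0,0.012,0.05,0],[1,0,0,0,-0.06],[1,0,0,0,-0.1]]' 60 >/dev/null
python3 -m crank '[[1,0,0,0,-0.1],[1,0,0,0,-0.1],[1,0,0,0,-0.08],[1,0,0,0,-0.03],[1,0,0,0,0]]' 60 >/dev/null
python3 -c "
from h import *
goto(479,-238,112,13)"
```

```text
clk 8.32 pos [ 478.1 -238.2  227.3] yaw 14.5 w 0.15 F [ 0.6 -0.3 -9.6] q7 0.32 | xyz [ 0.4612  0.0065 -0.0025] turn 0.016
```

```bash

python3 -m crank '[[1,0.06,0,0,0],[1,0.12,0,0,0],[1,0.12,0,0,0],[1,0.1,0,0,0],[1,0.04,0,0,0.015]]' 60 >/dev/null
python3 -m crank '[[1,0.01,0,0,0],[1,0,0,0,0],[1,0,0,0,0],[1,0,0,0,0],[1,0,0,0,0]]' 60
python3 -c "
from h import *
goto(479,-238,101.5,13)"
```

```text
clock: 9.57
eef_pos: [480.2, -238.9, 114.9]
tool_rot: [0.554, 0.44, 0.549, -0.445]
wrist_force: [-0.4, -0.5, -9.0]
width: 0.148
clk 9.57 pos [ 480.2 -238.9  114.9] yaw 12.6 w 0.15 F [-0.4 -0.5 -9. ] q7 0.2 | xyz [ 0.0537 -0.0038 -0.005 ] turn -0.005
```

```bash

python3 -m crank '[[1,0.02,0,0,0],[1,0.015,0,0,0],[1,0.006,0,0,0],[1,0.004,0,0,0],[1,0,0,0,0]]' 60
python3 -m crank '[[1,0.004,0,0,0],[1,0.004,0,0,0],[1,0.004,0,0,0],[1,0.004,0,0,0],[1,0,0,0,0]]' 60
```

```text
clock: 10.2
eef_pos: [480.1, -239.0, 102.8]
tool_rot: [0.554, 0.44, 0.549, -0.445]
wrist_force: [0.1, -0.3, -9.0]
width: 0.155
clock: 10.82
eef_pos: [480.1, -240.0, 101.7]
tool_rot: [0.555, 0.439, 0.548, -0.446]
wrist_force: [-0.0, 1.2, -6.9]
width: 0.147
```

```bash

python3 -m crank '[[1,0.004,0,0,0],[1,0.004,0,0,0],[1,0.004,0,0,0],[1,0.004,0,0,0],[1,0,0,0,0]]' 60
python3 -c "
from h import *
s=bot.state();print(rot(s['tool_rot'])[:,0].round(4))"
```

```text
clock: 11.45
eef_pos: [480.0, -241.0, 101.5]
tool_rot: [0.556, 0.439, 0.547, -0.446]
wrist_force: [0.4, 1.4, -5.4]
width: 0.148
[ 0.0039 -0.0163 -0.9999]
```

```bash

python3 -m crank '[[0.6,0,0,0,0],[0.6,0,0,0,0],[0,0,0,0,0],[-1,0,0,0,0],[-1,0,0,0,0]]' 
python3 -m crank '[[-1,0,0,0,0],[-1,-0.02,0,0,0],[-1,-0.08,0,0,0],[-1,-0.16,0,0,0],[-1,-0.16,0,0,0]]'
python3 -m crank '[[-1,-0.16,0,0,0],[-1,-0.08,-0.2,0,0],[-1,0,-0.24,0,0],[-1,0,-0.1,0,0],[-1,0,0,0,0]]'
python3 - <<'E'
from h import *
goto(480,-238,200,103)
for n in ["top","scene"]:
    im=bot.camera(n); cv2.imwrite(f"pics/{n}1.png",im[:,:,::-1])
t=cv2.imread("pics/top1.png");s=cv2.imread("pics/scene1.png")
def c(im,x,y,w,h,f): return cv2.resize(im[y:y+h,x:x+w],None,fx=f,fy=f,interpolation=cv2.INTER_CUBIC)
cv2.imwrite("pics/z1.png",np.hstack([c(t,370,165,133,200,3),c(s,180,100,133,200,3)]))
E
```

```text
clock: 12.08
eef_pos: [480.7, -241.5, 101.7]
tool_rot: [0.557, 0.439, 0.546, -0.446]
wrist_force: [-0.4, -0.3, -1.0]
width: 0.832
clock: 12.7
eef_pos: [479.2, -239.1, 208.3]
tool_rot: [0.555, 0.439, 0.548, -0.446]
wrist_force: [0.3, -0.6, 0.3]
width: 0.998
clock: 13.32
eef_pos: [343.9, -267.8, 274.3]
tool_rot: [0.557, 0.439, 0.545, -0.446]
wrist_force: [0.8, -0.2, 0.1]
width: 0.999
clk 13.32 pos [ 343.9 -267.8  274.3] yaw 12.5 w 1.0 F [ 0.8 -0.2  0.1] q7 0.47 | xyz [ 0.2988  0.5564 -0.0047] turn -1.006
```

View pics/z1.png

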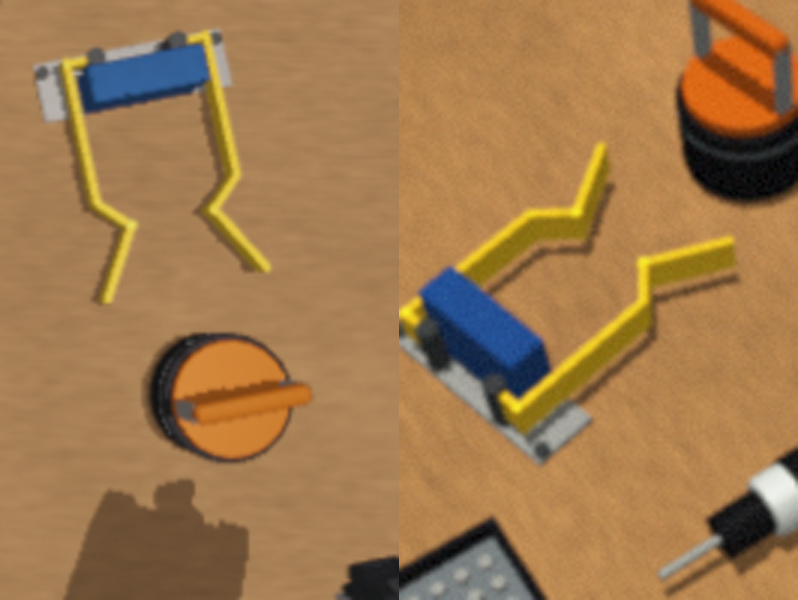

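The canister stands upright and free just short of the mouth. In the top view the lid centre is at (447,298), the jaw tips at (405,265) and (459,255), and the kinks at (415,241) and (438,235).

```bash
python3 - <<'E'
from h import *
T=cam("top");S=cam("scene")
l=plane(T,[(447.3,297.7)],68)[0];print("lid",l)
t=plane(T,[(404.7,265.3),(459.3,254.7),(414.7,241),(437.7,235)],37);print(t.round(1))
b=plane(T,[(370+98/3,165+110/3),(370+212/3,165+78/3),(370+87/3,165+68/3),(370+204/3,165+43/3)],60);print(b.round(1))
u=np.array([np.cos(np.radians(13)),np.sin(np.radians(13))]);n=np.array([-u[1],u[0]])
for nm,p in [("tipmid",t[:2].mean(0)),("kink",t[2:].mean(0)),("front",b[:2].mean(0)),("back",b[2:].mean(0)),("lid",l)]:
    d=p[:2]-[645,-199.5];print(nm,(d@u).round(1),(d@n).round(1))
for a,c in [(t[0],t[1]),(t[2],t[3]),(b[0],b[1]),(b[2],b[3])]:
    d=(a-c)[:2];print(np.degrees(np.arctan2(-d[0],d[1])),np.linalg.norm(d))
E
```

```text
lid [ 480.16336178 -245.88540309   68.        ]
[[ 544.7 -162.5   37. ]
 [ 569.8 -278.3   37. ]
 [ 596.8 -183.2   37. ]
 [ 610.7 -232.    37. ]]
[[ 677.2 -153.2   60. ]
 [ 701.6 -232.6   60. ]
 [ 706.6 -145.1   60. ]
 [ 726.2 -226.9   60. ]]
tipmid -90.2 -0.6
kink -42.0 1.4
front 44.7 -3.5
back 72.6 -2.9
lid -171.0 -8.1
12.24328723510925 118.44958923641191
15.912243951088957 50.81420107591985
17.093392350532053 83.14885257499847
13.514324744900197 84.09864377106841
```

```bash

python3 -m crank '[[0.81,0,0,0,-0.11],[0.81,0,0,0,-0.115],[0.81,0,0,0,-0.115],[0.81,0,0,0,-0.115],[0.81,0,0,0,-0.115]]' >/dev/null
python3 -m crank '[[0.81,0,0,0,-0.115],[0.81,0,0,0,-0.115],[0.81,0,0,0,-0.115],[0.81,0,0,0,-0.08],[0.81,0,0,0,0]]' 
python3 - <<'E'
from h import *
goto(397,-259,15,103)
C=cam("wrist"); im=bot.camera("wrist"); cv2.imwrite("pics/w2.png",im[:,:,::-1])
print(proj(C,[[544,-162,37],[569.5,-276,37],[645,-199.5,0],[480,-240,68]]).round(0).tolist())
E
```

```text
clock: 14.68
eef_pos: [356.3, -262.3, 273.5]
tool_rot: [0.704, -0.1, 0.697, 0.09]
wrist_force: [0.8, -0.2, -1.2]
width: 0.098
clk 14.68 pos [ 356.3 -262.3  273.5] yaw 105.5 w 0.1 F [ 0.8 -0.2 -1.2] q7 1.75 | xyz [ 1.0356 -0.0149  0.1512] turn 0.028
[[357.0, 373.0], [257.0, 368.0], [305.0, 411.0], [306.0, 323.0]]
```

View pics/w2.png

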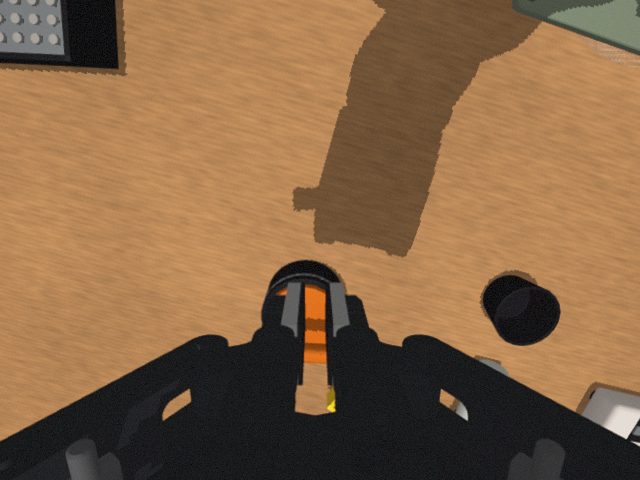

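The wrist camera sits behind the gripper and looks over the fingers. It shows the canister centred at column 305 against a predicted 306, and the fingers nearly shut. The canister is therefore where the robot frame puts it, and the top camera reads about 5 mm low in y there. I'll go down behind it.

```bash

python3 -m crank '[[0.81,0.1,0,0.08,0.01],[0.81,0.2,0,0.07,0],[0.81,0.24,0,0,0],[0.81,0.2,0,0,0],[0.81,0.1,0,0,0]]' 
python3 -c "
from h import *
goto(398,-261.5,16,104.7)"
```

```text
clock: 15.35
eef_pos: [399.6, -254.7, 58.9]
tool_rot: [0.707, -0.089, 0.697, 0.077]
wrist_force: [1.3, -0.1, 0.2]
width: 0.091
clk 15.35 pos [ 399.6 -254.7   58.9] yaw 103.5 w 0.09 F [ 1.3 -0.1  0.2] q7 1.23 | xyz [ 0.1717 -0.0218 -0.0145] turn -0.013
```

```bash

python3 -m crank '[[0.81,0.08,-0.02,-0.01,-0.01],[0.81,0.06,0,0,0],[0.81,0.02,0,0,0],[0.81,0,0,0,0],[0.81,0,0,0,0]]' 
python3 -c "
from h import *
goto(644.5-54.5*np.cos(.2566)-14,-197-14-3.5,16,104.7)"
```

```text
clock: 15.98
eef_pos: [400.3, -259.9, 16.6]
tool_rot: [0.706, -0.092, 0.697, 0.08]
wrist_force: [-0.0, -0.7, 0.1]
width: 0.092
clk 15.97 pos [ 400.3 -259.9   16.6] yaw 103.9 w 0.09 F [-0.  -0.7  0.1] q7 1.13 | xyz [0.0098 0.0051 0.7328] turn -0.008
```

```bash

python3 -m crank '[[0.81,0,0,0.03,0],[0.81,0,0,0.03,0],[0.81,0,0,0.02,0],[0.81,0,0,0.02,0],[0.81,0,0,0.02,0]]' 
python3 -m crank '[[0.81,0,0,0.03,0],[0.81,0,0,0.03,0],[0.81,0,0,0.03,0],[0.81,0,0,0.03,0],[0.81,0,0,0.03,0]]' 
python3 -m crank '[[0.81,0,0,0.03,0],[0.81,0,0,0.03,0],[0.81,0,0,0.03,0],[0.81,0,0,0,0],[0.81,0,0,0,0]]' 
python3 - <<'E'
from h import *
goto(577.8,-214.5,16,104.7)
for n in ["top","scene"]:
    im=bot.camera(n); cv2.imwrite(f"pics/{n}2.png",im[:,:,::-1])
t=cv2.imread("pics/top2.png");s=cv2.imread("pics/scene2.png")
def c(im,x,y,w,h,f): return cv2.resize(im[y:y+h,x:x+w],None,fx=f,fy=f,interpolation=cv2.INTER_CUBIC)
cv2.imwrite("pics/z2.png",np.hstack([c(t,370,165,133,200,3),c(s,180,60,133,200,3)]))
E
```

```text
clock: 16.6
eef_pos: [430.6, -253.0, 17.7]
tool_rot: [0.706, -0.092, 0.698, 0.079]
wrist_force: [-5.1, -1.2, 1.7]
width: 0.095
clock: 17.23
eef_pos: [463.9, -245.9, 17.4]
tool_rot: [0.702, -0.091, 0.702, 0.077]
wrist_force: [-6.8, -2.6, 3.3]
width: 0.096
clock: 17.85
eef_pos: [484.3, -241.2, 16.8]
tool_rot: [0.7, -0.091, 0.704, 0.076]
wrist_force: [-0.8, -0.6, 0.8]
width: 0.095
clk 17.85 pos [ 484.3 -241.2   16.8] yaw 103.6 w 0.1 F [-0.8 -0.6  0.8] q7 1.29 | xyz [-2.000e-04  1.600e-02  3.888e-01] turn -0.013
```

View pics/z2.png

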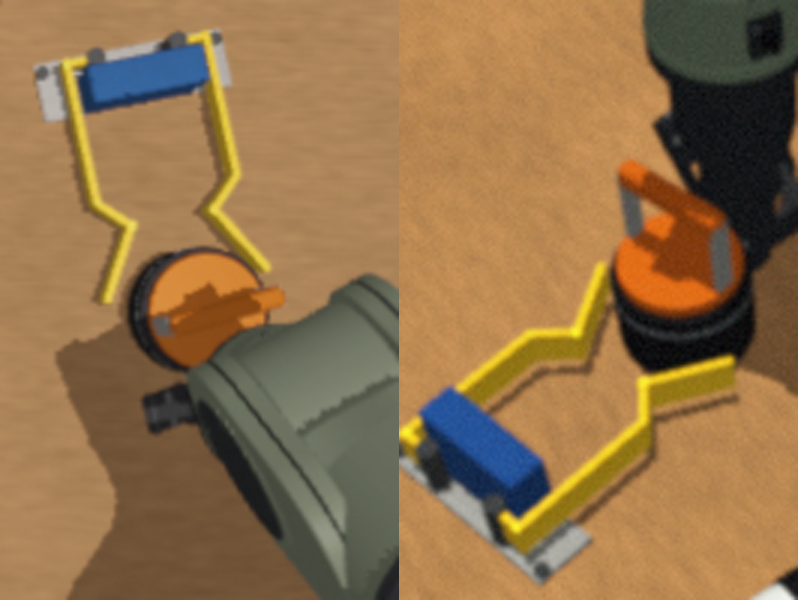

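The canister is upright in the mouth and roughly centred between the jaw tips in both views. I'll keep pushing.

```bash

python3 -m crank '[[0.81,0,0.002,0.03,0],[0.81,0,0.002,0.04,0],[0.81,0,0.002,0.04,0],[0.81,0,0.002,0.04,0],[0.81,0,0.002,0.04,0]]' 
python3 -m crank '[[0.81,0,0.001,0.04,0],[0.81,0,0.001,0.04,0],[0.81,0,0.001,0.03,0],[0.81,0,0,0.02,0],[0.81,0,0,0.02,0]]' 
python3 -c "
from h import *
goto(577.8+13.5,-214.5+3.5,16,104.7)"
```

```text
clock: 18.58
eef_pos: [524.9, -230.7, 16.0]
tool_rot: [0.695, -0.091, 0.709, 0.074]
wrist_force: [-10.6, -1.8, 5.9]
width: 0.097
clock: 19.2
eef_pos: [556.8, -223.3, 13.9]
tool_rot: [0.691, -0.091, 0.714, 0.072]
wrist_force: [-5.5, -2.0, 0.8]
width: 0.095
clk 19.2 pos [ 556.8 -223.3   13.9] yaw 103.3 w 0.1 F [-5.5 -2.   0.8] q7 1.39 | xyz [-0.0139  0.016   0.1451] turn -0.016
```

```bash

python3 -m crank '[[0.81,-0.006,0.001,0.03,0],[0.81,0,0.001,0.03,0],[0.81,-0.003,0.001,0.03,0],[0.81,0,0,0.02,0],[0.81,0,0,0.02,0]]' 
python3 -c "
from h import *
goto(577.8+13.5,-214.5+3.5,16,104.7)"
```

```text
clock: 19.82
eef_pos: [587.6, -215.6, 14.2]
tool_rot: [0.689, -0.091, 0.716, 0.072]
wrist_force: [-7.2, -1.1, 2.1]
width: 0.096
clk 19.82 pos [ 587.6 -215.6   14.2] yaw 103.3 w 0.1 F [-7.2 -1.1  2.1] q7 1.43 | xyz [-0.0082  0.0142  0.0183] turn -0.016
```

```bash

python3 -m crank '[[0.81,-0.002,0,0.015,0],[0.81,0,0,0.015,0],[0.81,0,0,0.012,0],[0.81,0,0,0.012,0],[0.81,0,0,0.012,0]]' 
python3 - <<'E'
from h import *
goto(591,-211,16,104.7)
for n in ["top","scene"]:
    im=bot.camera(n); cv2.imwrite(f"pics/{n}3.png",im[:,:,::-1])
t=cv2.imread("pics/top3.png");s=cv2.imread("pics/scene3.png")
def c(im,x,y,w,h,f): return cv2.resize(im[y:y+h,x:x+w],None,fx=f,fy=f,interpolation=cv2.INTER_CUBIC)
cv2.imwrite("pics/z3.png",np.hstack([c(t,370,130,133,150,3),c(s,180,90,133,150,3)]))
E
```

```text
clock: 20.45
eef_pos: [589.4, -217.5, 10.1]
tool_rot: [0.676, -0.092, 0.728, 0.069]
wrist_force: [-27.2, -6.5, 10.7]
width: 0.095
clk 20.45 pos [ 589.4 -217.5   10.1] yaw 103.1 w 0.09 F [-27.2  -6.5  10.7] q7 1.45 | xyz [-0.0249  0.0234  0.0104] turn -0.017
```

View pics/z3.png

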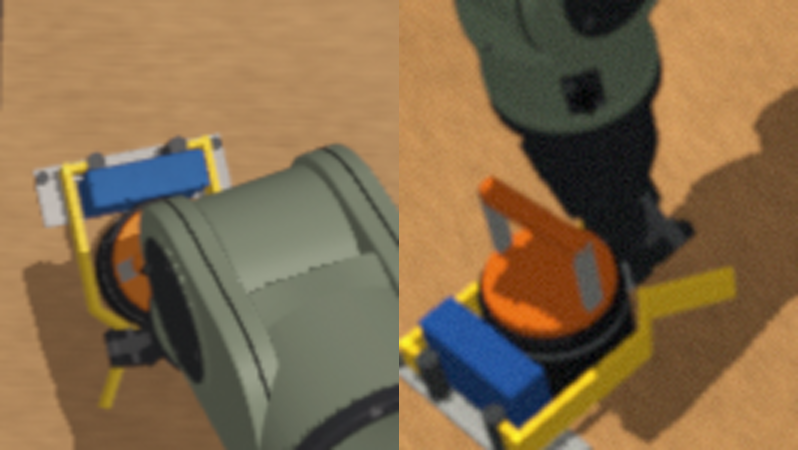

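The push stalled at 27 N against the block, and the jaws look closed behind the canister. I'll back straight out and check.

```bash

python3 -m crank '[[0.81,-0.01,0,-0.02,0],[0.81,-0.01,0,-0.05,0],[0.81,0,0,-0.1,0],[0.81,0,0,-0.15,0],[0.81,0,0,-0.15,0]]' 
python3 -m crank '[[0.81,-0.02,0,-0.15,0],[0.81,-0.1,0,-0.05,0],[0.81,-0.2,0,0,0],[0.81,-0.2,0,0,0],[0.81,-0.2,0,0,0]]' 
python3 -m crank '[[0.81,0,-0.2,-0.1,0],[0.81,0,-0.2,-0.1,0],[0.81,0,-0.2,0,0],[0.81,0,0,0,0],[0.81,0,0,0,0]]' 
python3 - <<'E'
from h import *
goto(591,-211,16,104.7)
for n in ["top","scene"]:
    im=bot.camera(n); cv2.imwrite(f"pics/{n}4.png",im[:,:,::-1])
t=cv2.imread("pics/top4.png");s=cv2.imread("pics/scene4.png")
def c(im,x,y,w,h,f): return cv2.resize(im[y:y+h,x:x+w],None,fx=f,fy=f,interpolation=cv2.INTER_CUBIC)
cv2.imwrite("pics/z4.png",np.vstack([np.hstack([c(t,370,165,133,110,3),c(s,170,110,133,110,3)]),np.hstack([cv2.resize(t[100:400],(399,187)),cv2.resize(s,(399,187))])]))
E
```

```text
clock: 21.18
eef_pos: [476.8, -241.9, 24.8]
tool_rot: [0.678, -0.092, 0.725, 0.07]
wrist_force: [1.6, -0.0, -0.9]
width: 0.097
clock: 21.8
eef_pos: [437.6, -246.3, 212.7]
tool_rot: [0.679, -0.091, 0.725, 0.072]
wrist_force: [1.0, -0.9, -0.3]
width: 0.097
clock: 22.42
eef_pos: [427.6, -407.6, 225.7]
tool_rot: [0.684, -0.095, 0.72, 0.07]
wrist_force: [0.3, -0.8, -0.1]
width: 0.09
clk 22.43 pos [ 427.6 -407.6  225.7] yaw 103.4 w 0.09 F [ 0.3 -0.8 -0.1] q7 1.93 | xyz [0.7756 0.6363 0.8621] turn -0.014
```

View pics/z4.png

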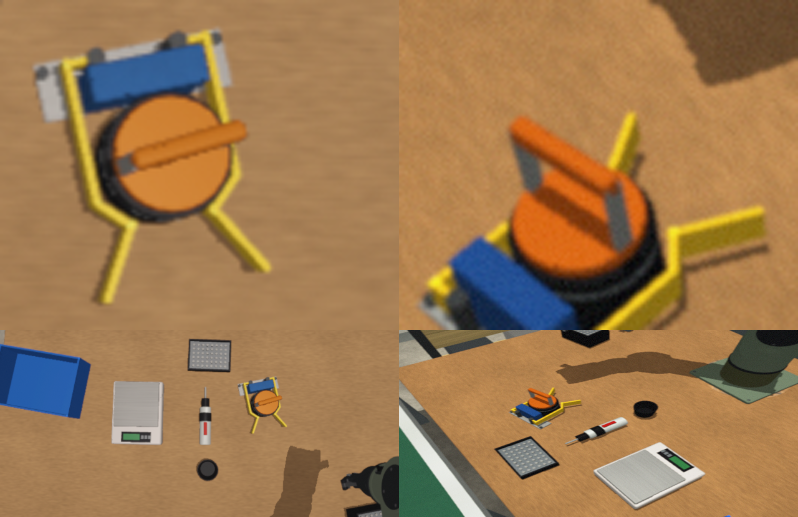

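The canister is home against the block and upright. The jaw tips are back at crop pixels (104,300) and (268,269), the same as when shut. I'll do a quick numeric comparison with the first picture, then hand in.

```bash
python3 - <<'E'
from h import *
a=cv2.imread("pics/top0.png");b=cv2.imread("pics/top4.png")
for n,(x0,y0,x1,y1) in dict(driver=(312,188,345,290),tray=(295,108,378,172),cup=(312,303,355,345),jawtips=(398,242,412,270),jawtipR=(445,240,465,260)).items():
    print(n,cv2.absdiff(a[y0:y1,x0:x1],b[y0:y1,x0:x1]).max(2).mean().round(1))
T=cam("top");p=plane(T,[(370+172/3,165+153/3)],68)[0];u=np.array([.972,.236]);print("lid",p, (p[:2]-[645,-199.5])@u)
print(bot.sign_off())
E
```

```text
driver 2.2
tray 2.1
cup 1.8
jawtips 2.2
jawtipR 2.3
lid [ 647.34427817 -203.41952231   68.        ] 1.3536311154978022
the job is handed in; nothing more can be done
None
```

The canister is in the dock, fully home against the block, and both yellow jaws have shut behind it. I lifted it off the scale by its handle, set it down on the bench about 170 mm in front of the dock and let go. Then I pushed it in through the mouth with nearly closed fingers, backed out, and handed the job in at about 22.5 s of the 58 s.

**Last checks**
- **Seating:** the push stalled at about 28 N. The lid centre then measured about +1.4 mm along the dock axis, against about +2 mm expected at the stop.
- **Jaws and loose items:** in the top view, the jaw tips, screwdriver, tray and cup differ from the first picture only by image noise (about 2 grey levels).
- **Robot:** the gripper stood about 260 mm clear of the canister, and the wrist force was near zero.

**Disagreements**
- The top camera read about 5 mm lower in y than the arm's own position. I went by the arm and the scene camera.
- At set-down, the wrist still read about 5 N of the canister's weight when I let go, with the tool tilted about 1°. The canister was already touching the bench and stood upright afterwards.
- Under the final push, the gripper tilted a few degrees and its tip dropped to 10 mm above the bench. It did not touch the bench.

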